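# Stroke the vitamin box's row of lids shut

## Task

Close the five lids of the vitamin box by stroking a fingertip lightly along the row: set the fingertips on or just over the box's plain thumb rest, then run them along the lids in one stroke, close down on the row all the way, so that each lid is shut in turn and lies flat, and then draw clear. Do not pick up, tip or shove the box, and leave everything else on the shelf where it stands.

Things in the scene. Friction and masses are not known exactly. Their poses are not given: they have to be found in the camera images.
- box: White plastic vitamin box lying flat and loose on the shelf, 0.5 to 0.7 kg: 220 mm long (its x axis), 48 mm wide (y), 40 mm high with the lids closed. Origin: centre of its underside. From the -x end: a plain flat thumb rest (x -110 to -68 mm, top at z 40 mm, three thin printed lines), then five grey lids in a row at 34 mm pitch, then a 7 mm end wall, also 40 mm high. It may be turned any way round.
- box_start (a point): Middle of the thumb rest's top face, 89 mm from the box's centre towards -x, 40 mm above the shelf; axes as the box.
- box_end (a point): Middle of the fifth lid's free edge as it lies when closed, at 102 mm along +x, 40 mm above the shelf; axes as the box.
- lid1 (a joint): Lid 1 of 5 counted from the thumb rest: flat grey flap 32 mm long (along the row), 46 mm wide, 4 mm thick, hinged across the row at its edge nearer the thumb rest (box x = -66 mm, z 38 mm); its free edge points away from the thumb rest. 0 = closed, top flush with the thumb rest at 40 mm; grows as it opens, to 1.2 rad. Starts ajar at 0.4 to 0.8 rad and stays where it is left (hinge friction about 0.004 N m); a free edge pushed from beyond opens further.
- lid2 (a joint): Lid 2 of 5 counted from the thumb rest: flat grey flap 32 mm long (along the row), 46 mm wide, 4 mm thick, hinged across the row at its edge nearer the thumb rest (box x = -32 mm, z 38 mm); its free edge points away from the thumb rest. 0 = closed, top flush with the thumb rest at 40 mm; grows as it opens, to 1.2 rad. Starts ajar at 0.4 to 0.8 rad and stays where it is left (hinge friction about 0.004 N m); a free edge pushed from beyond opens further.
- lid3 (a joint): Lid 3 of 5 counted from the thumb rest: flat grey flap 32 mm long (along the row), 46 mm wide, 4 mm thick, hinged across the row at its edge nearer the thumb rest (box x = 2 mm, z 38 mm); its free edge points away from the thumb rest. 0 = closed, top flush with the thumb rest at 40 mm; grows as it opens, to 1.2 rad. Starts ajar at 0.4 to 0.8 rad and stays where it is left (hinge friction about 0.004 N m); a free edge pushed from beyond opens further.
- lid4 (a joint): Lid 4 of 5 counted from the thumb rest: flat grey flap 32 mm long (along the row), 46 mm wide, 4 mm thick, hinged across the row at its edge nearer the thumb rest (box x = 36 mm, z 38 mm); its free edge points away from the thumb rest. 0 = closed, top flush with the thumb rest at 40 mm; grows as it opens, to 1.2 rad. Starts ajar at 0.4 to 0.8 rad and stays where it is left (hinge friction about 0.004 N m); a free edge pushed from beyond opens further.
- lid5 (a joint): Lid 5 of 5 counted from the thumb rest: flat grey flap 32 mm long (along the row), 46 mm wide, 4 mm thick, hinged across the row at its edge nearer the thumb rest (box x = 70 mm, z 38 mm); its free edge points away from the thumb rest. 0 = closed, top flush with the thumb rest at 40 mm; grows as it opens, to 1.2 rad. Starts ajar at 0.4 to 0.8 rad and stays where it is left (hinge friction about 0.004 N m); a free edge pushed from beyond opens further.
- cup: White ceramic cup, 62 mm across, 58 mm high, standing about 90 mm to the side (+y) of the box's row. Bystander; origin under its centre.
- spice: Small glass jar with steel cap, 42 mm across, 62 mm high, about 85 mm to the side (-y) of the row. Bystander; origin under its centre.
- scoop: Steel scoop lying beside the row (about 80 mm to -y), bowl 42 mm across and 24 mm high at its origin, handle along its +x to 114 mm. Bystander; origin under its centre.
- grinder: Stainless hand grinder, 54 mm across, 197 mm high with its crank, off to the left. Bystander; origin under its centre.
- jar: Glass jar, 90 mm across, 140 mm high, off to the right. Bystander; origin under its centre.
- bowl: White ceramic bowl, 110 mm across, 45 mm high, off to the left. Bystander; origin under its centre.
- tin: Steel tin, 72 mm across, 85 mm high, off to the right. Bystander; origin under its centre.
Mind the look-alikes: they are no part of the job. There is more than one size of the box; the job needs the larger.

How it is judged (in metres and radians):
On the way, in this order (a step that is already met when the one before it is completed fails the run):
1. the fingertips are at the thumb rest (within about 25 mm of the middle of its top) (distance between the grasp point and box_start below 0.045 m), for 0.05 s.
2. lid 1 is closed (below 0.12 rad) (value of joint lid1 below 0.12 rad), for 0.05 s.
3. lid 2 is closed (below 0.12 rad) (value of joint lid2 below 0.12 rad), for 0.05 s.
4. lid 3 is closed (below 0.12 rad) (value of joint lid3 below 0.12 rad), for 0.05 s.
5. lid 4 is closed (below 0.12 rad) (value of joint lid4 below 0.12 rad), for 0.05 s.
6. lid 5 is closed (below 0.12 rad) (value of joint lid5 below 0.12 rad), for 0.05 s.
At the end, for the whole second after the job is handed in: All five lids are closed (each below 0.12 rad, free edge within about 4 mm of flush), the box stands flat on the shelf, at rest, within 30 mm of where it started, and every bystander is within 20 mm of its starting place (value of joint each of lid1, lid2, lid3, lid4, lid5 below 0.12 rad and height (world z) of box below 0.004 m and angle between box's own z axis and vertical below 0.05 rad and distance of box from where it was at the start of the episode below 0.03 m and linear speed of box below 0.01 m/s and distance of each of cup, spice, scoop, grinder, jar, bowl, tin from where it was at the start of the episode below 0.02 m); the robot touches nothing.
It fails at once if the fingertips lift away from the row (more than about 25 mm above the closed lids) after the first lid is closed and before the last one is (value of joint lid1 below 0.12 rad and value of joint lid5 above 0.12 rad and z of the grasp point in the frame of box_start above 0.047 m).
It fails at once if the box is pressed harder than 30 N (contact force between the fingers and box above 30 N).
It fails at once if the box is lifted or tipped (height (world z) of box above 0.01 m or angle between box's own z axis and vertical above 0.12 rad).
It fails at once if the box is shoved more than 30 mm from its place (distance of box from where it was at the start of the episode above 0.03 m).
It fails at once if a bystander is moved by more than 20 mm (distance of any of cup, spice, scoop, grinder, jar, bowl, tin from where it was at the start of the episode above 0.02 m).
It also fails if it takes over 40 s, if anything falls off the work surface, if the arm or the gripper's body presses on something with over 40 N, if the wrist force passes 120 N, or if a joint passes its speed limit or range.

## Robot

A 6-joint arm with a two-finger parallel gripper is mounted at the origin on the work surface. World frame = base frame: x ahead of the robot, y to its left, z up, the work surface at z = 0. Lengths are in mm, angles in degrees, forces in N, time in s.
With the tool pointing down it reaches from about 300 to 850 mm from the base axis. Payload 4.2 kg.
Tool frame: the origin (TCP) lies between the finger pads; the fingertips stand 22 mm ahead of it and the grasp point (between the pads) lies 3 mm ahead of it; z points along the fingers, y is the direction in which the jaws open and shut (so a half turn about z gives the same grasp; the last joint's range is limited). The gripper opens to 91 mm and grips with 3 to 60 N. Pads are 32 mm wide; open, the fingers measure 118 mm over their backs; the gripper's body (76 mm by 178 mm) begins 60 mm behind the grasp point.
Start: joints at [-65.489, 18.312, 89.639, -0, 72.044, -1.146], TCP at [248.97, -518.319, 235.976] pointing down, gripper open.
Joint ranges: [-177.97, 177.97], [-48.28, 115.42], [12.27, 149.76], [-77.06, 257.06], [2.81, 150.46], [-146.56, 146.56]. Speed limits (degrees/s): [147.25, 147.25, 180, 180, 180, 180].

## Interface

Orientations are given as [roll, pitch, yaw] about the fixed x, y, z axes, in that order (R = Rz(yaw) Ry(pitch) Rx(roll)).
In Python, from workcell import telemetry, cams, env gives the robot as it stands.
- The arm moves only by the shell command python3 -m inch 'ROWS' [FORCE]. ROWS is JSON, a list of rows, each an object of numbers: "x", "y", "z": the shift along the tool's x, y, z in cm; "yaw": the turn about the tool's z in units of 5 degrees (1.0 is 5 degrees); "gripper": the gripper's target within -1 to 1 (fully open at 1, half-way at 0, shut at -1). A call has 1 to 12 rows; each row shifts and turns the commanded pose from where the row before left it, along the tool's axes as they then stand; what a row does not reach is not made up. A row lasts 1/12 s, in which the tool goes at most 41.7 mm and 7.16 degrees, less where a joint would pass 70% of its speed; a pose out of reach is approached as far as the arm can. A call is refused whole if a number of a shift passes 4.17 or a number of a turn 1, either way. A call with a gripper value outside its range is refused whole. The fingers move at their own pace and stop on an object; FORCE is the grip in N (left out, the last holds). Time passes only in rows, so rows that do not move let the fingers close. It gives the time, the measured TCP pose, the force and the opening at its end, in the units of the state.
- telemetry.state(): the state, without advancing time (a new reading comes with each control period).
- cams.grab_frame(name): name is "side" or "top" or "wrist"; returns a dict with "pixels" (400x640x3 uint8, red, green, blue), "mtx" (3x3 intrinsics, pixels), "rvec" (rotation vector, rad) and "tvec" (3), from world to camera coordinates, as OpenCV has them. Camera axes: x right, y down, z forward; pixel columns grow to the right and rows downward; lengths in mm; the calibration is good to about 2 mm. A picture is of the moment at which its call begins. There is no depth.
- env.job_done(): hands the job in, once; it reports no verdict.
The state is a dict: "time_s": time; "qpos": joint angles; "qvel": joint speeds; "effort": joint torques, N m; "ee_pos": TCP position; "ee_rot": TCP orientation; "force": force on the tool from outside, world axes, zero at the start; "torque": the same for the moment, N m; "gripper_width": finger opening in mm.
Only numpy, scipy, OpenCV 4.12 (cv2) and the standard library are available. Lean on these libraries where they do the work, as an engineer would, in place of code of your own. Each camera call takes 0.05 s, during which the arm holds its last target. There are 200 camera calls.

## Working session

There is one attempt and no reset: what is moved stays moved. The work goes in short steps, Python scripts to look and compute and a shell command to move; the robot and the scene stay as the last step left them, time stands still between calls to the robot, and variables do not carry over. Pictures are saved under pics/ and viewed, about 8 in all and at most 12, crops included, and the job is handed in when it is done.

```bash
mkdir -p pics
cat > h.py <<'E'
import cv2,numpy as np
from workcell import telemetry,cams,env
def grab(n,f):
    d=cams.grab_frame(n);cv2.imwrite('pics/'+f+'.png',d['pixels'][:,:,::-1])
    np.savez('pics/'+f+'.npz',K=d['mtx'],r=np.array(d['rvec'],float),t=np.array(d['tvec'],float));return d
def onz(f,pts,z):
    c=np.load('pics/'+f+'.npz');R=cv2.Rodrigues(c['r'])[0];C=-R.T@c['t'].ravel()
    o=[]
    for p in pts:
        d=R.T@np.linalg.inv(c['K'])@np.array([p[0],p[1],1.]);o.append(C+d*(z-C[2])/d[2])
    return np.array(o)
def tri(fa,a,fb,b):
    P=[];
    for f in(fa,fb):
        c=np.load('pics/'+f+'.npz');P.append(c['K']@np.c_[cv2.Rodrigues(c['r'])[0],c['t'].ravel()])
    X=cv2.triangulatePoints(P[0],P[1],np.array(a,float).T,np.array(b,float).T);return (X[:3]/X[3]).T
def proj(f,X):
    c=np.load('pics/'+f+'.npz');return cv2.projectPoints(np.array(X,float),c['r'],c['t'],c['K'],None)[0][:,0]
E
python3 - <<'E'
from h import *
a=grab('top','top0')['pixels'];b=grab('side','side0')['pixels']
print(telemetry.state())
E
```

```text
{'time_s': 0.1, 'qpos': array([-6.54878689e+01,  1.83493879e+01,  8.96993646e+01,  3.64343712e-04,
        7.20440725e+01, -1.14578705e+00]), 'qvel': array([-0.09648851, -0.15650611, -0.13833068, -0.08833018,  0.05617853,
        0.10900207]), 'effort': array([ 6.44713782e-04, -4.13330054e+01, -2.32510006e+01,  7.29501410e-02,
        4.21884342e-02, -4.50549260e-05]), 'ee_pos': array([ 248.80476532, -517.92300905,  235.190541  ]), 'ee_rot': array([-1.79907200e+02, -2.20251535e-03,  2.56578038e+01]), 'force': array([-0.86604648, -1.37576113, -0.99360778]), 'torque': array([-0.00075238, -0.00576074, -0.01792653]), 'gripper_width': 91.2277262234866}
```

View pics/top0.png

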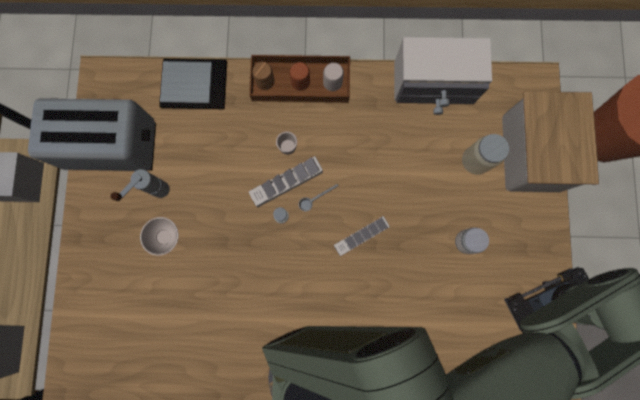

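View pics/side0.png

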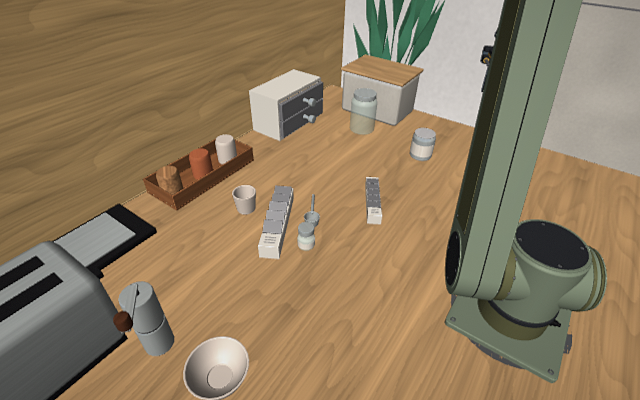

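The top view shows the larger box from about (255,196) at the thumb rest to (318,164). The cup is at (287,143), the spice jar at (281,215), the scoop at (306,204) and the smaller look-alike at (362,236). I'll enlarge both views.

Run:
```python
import cv2,numpy as np
a=cv2.imread('pics/top0.png')[150:215,240:330];b=cv2.imread('pics/side0.png')[180:262,250:300]
cv2.imwrite('pics/c_top.png',cv2.resize(a,None,fx=8,fy=8,interpolation=cv2.INTER_CUBIC))
cv2.imwrite('pics/c_side.png',cv2.resize(b,None,fx=7,fy=7,interpolation=cv2.INTER_CUBIC))
```

```text
(no output)
```

View pics/c_top.png

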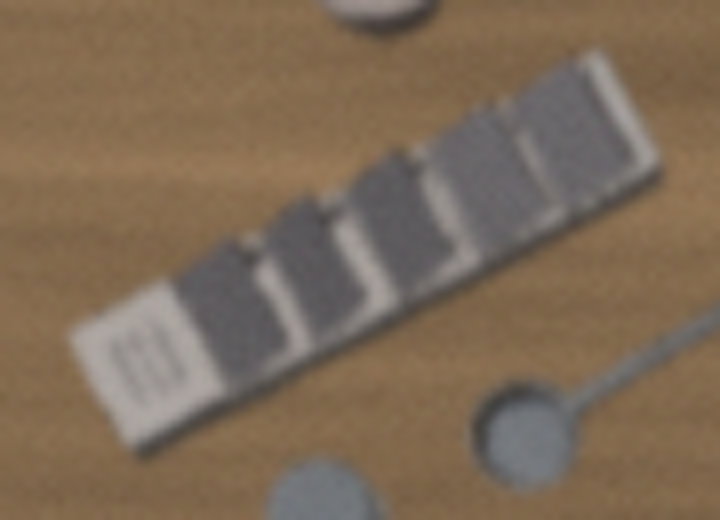

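View pics/c_side.png

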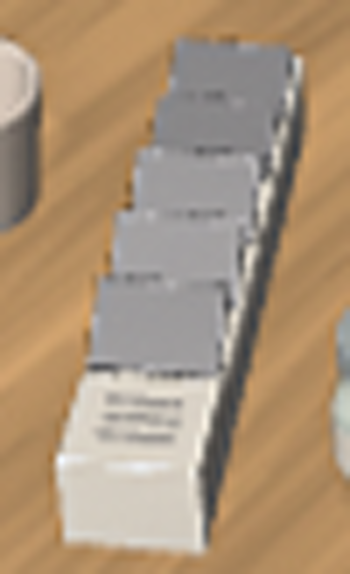

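The top crop shows the box's top corners: thumb-rest end at (72,332) and (135,448), end wall at (600,50) and (658,165). The side crop shows the thumb rest's front edge at (62,458) and (205,462), and lid 1's hinge at (88,374) and (220,376).

Run:
```python
from h import *
T=np.array([[72,332],[135,448],[600,50],[658,165]])/8+[240-.44,150-.44]
S=np.array([[62,458],[205,462],[300,58]])/7+[250-.43,180-.43]
np.set_printoptions(precision=1,suppress=True)
w=onz('top0',T,40);print(w,np.linalg.norm(w[0]-w[2]),np.linalg.norm(w[0]-w[1]))
print('side',onz('side0',S,40))
print('tri',tri('top0',T[[0,1,3]],'side0',S))
c=w.mean(0);u=(w[2]+w[3]-w[0]-w[1])/2;u/=np.linalg.norm(u);yaw=np.degrees(np.arctan2(u[1],u[0]))
print(c,u,yaw,'start',c-89*u,'end',c+102*u)
for n,p in dict(cup=(287,143),spice=(281,215),scoop=(306,204)).items():
  print(n,onz('top0',[p],50)[0])
```

```text
[[521.8 188.2  40. ]
 [479.8 163.5  40. ]
 [630.4  -0.6  40. ]
 [587.8 -22.7  40. ]] 217.86349908348473 48.664797902564736
side [[519.9 188.1  40. ]
 [481.  161.7  40. ]
 [589.1 -23.1  40. ]]
tri [[521.3 188.   39.3]
 [479.5 163.2  42.3]
 [587.9 -22.5  40.8]]
[555.   82.1  40. ] [ 0.5 -0.9  0. ] -59.98706174402389 start [510.4 159.2  40. ] end [606.   -6.2  40. ]
cup [664.7  80.6  50. ]
spice [452.8  90.8  50. ]
scoop [485.9  20.5  50. ]
```

The two views agree to within 2 mm: box centre (555, 82), yaw −60°, top at about 40 mm. With tool yaw 30°, tool +y runs along the stroke. I'll shut the fingers and go above the thumb rest.

```bash
python3 -m inch '[{"yaw":-0.868,"gripper":-1},{"x":2.826,"y":-2.28,"gripper":-1},{"x":2.826,"y":-2.28,"gripper":-1},{"x":2.826,"y":-2.28,"gripper":-1},{"x":2.826,"y":-2.28,"gripper":-1},{"x":2.826,"y":-2.28,"gripper":-1},{"x":2.826,"y":-2.28,"gripper":-1},{"x":2.826,"y":-2.28,"gripper":-1},{"x":2.826,"y":-2.28,"gripper":-1},{"x":2.826,"y":-2.28,"gripper":-1},{"x":2.826,"y":-2.28,"gripper":-1}]' 30
python3 -m inch '[{"x":2.826,"y":-2.28,"gripper":-1},{"x":2.826,"y":-2.28,"gripper":-1},{"x":2.826,"y":-2.28,"gripper":-1},{"x":2.826,"y":-2.28,"gripper":-1},{"x":2.826,"y":-2.28,"gripper":-1},{"x":2.826,"y":-2.28,"gripper":-1},{"x":2.826,"y":-2.28,"gripper":-1},{"x":2.826,"y":-2.28,"gripper":-1},{"x":2.826,"y":-2.28,"gripper":-1},{"x":2.826,"y":-2.28,"gripper":-1},{"gripper":-1},{"gripper":-1}]'
```

```text
invalid input
invalid input
```

```bash
python3 -m inch '[{"x":0,"y":0,"z":0,"yaw":-0.868,"gripper":-1}]' 30; python3 -m inch 2>&1 | head; python3 -m inch --help 2>&1 | head
```

```text
time_s: 0.18
ee_pos: [248.8, -518.0, 235.4]
ee_rot: [-179.9, -0.0, 30.1]
force: [0.4, 0.6, 0.3]
gripper_width: 87.1
invalid input
invalid input: not JSON, or not a number
```

All keys are required in each row.

```bash
python3 -m inch '[{"x":2.826,"y":-2.28,"z":0,"yaw":0,"gripper":-1},{"x":2.826,"y":-2.28,"z":0,"yaw":0,"gripper":-1},{"x":2.826,"y":-2.28,"z":0,"yaw":0,"gripper":-1},{"x":2.826,"y":-2.28,"z":0,"yaw":0,"gripper":-1},{"x":2.826,"y":-2.28,"z":0,"yaw":0,"gripper":-1},{"x":2.826,"y":-2.28,"z":0,"yaw":0,"gripper":-1},{"x":2.826,"y":-2.28,"z":0,"yaw":0,"gripper":-1},{"x":2.826,"y":-2.28,"z":0,"yaw":0,"gripper":-1},{"x":2.826,"y":-2.28,"z":0,"yaw":0,"gripper":-1},{"x":2.826,"y":-2.28,"z":0,"yaw":0,"gripper":-1}]'
python3 -m inch '[{"x":2.826,"y":-2.28,"z":0,"yaw":0,"gripper":-1},{"x":2.826,"y":-2.28,"z":0,"yaw":0,"gripper":-1},{"x":2.826,"y":-2.28,"z":0,"yaw":0,"gripper":-1},{"x":2.826,"y":-2.28,"z":0,"yaw":0,"gripper":-1},{"x":2.826,"y":-2.28,"z":0,"yaw":0,"gripper":-1},{"x":2.826,"y":-2.28,"z":0,"yaw":0,"gripper":-1},{"x":2.826,"y":-2.28,"z":0,"yaw":0,"gripper":-1},{"x":2.826,"y":-2.28,"z":0,"yaw":0,"gripper":-1},{"x":2.826,"y":-2.28,"z":0,"yaw":0,"gripper":-1},{"x":2.826,"y":-2.28,"z":0,"yaw":0,"gripper":-1},{"x":0,"y":0,"z":0,"yaw":0,"gripper":-1},{"x":0,"y":0,"z":0,"yaw":0,"gripper":-1}]'
```

```text
time_s: 1.02
ee_pos: [379.7, -177.8, 235.8]
ee_rot: [-180.0, 0.0, 30.0]
force: [0.1, -0.3, -0.1]
gripper_width: 20.7
time_s: 2.02
ee_pos: [510.5, 160.5, 235.1]
ee_rot: [-180.0, 0.1, 30.2]
force: [-0.6, -0.4, -0.7]
gripper_width: 0.3
```

```bash
python3 -m inch '[{"x":0,"y":0.1,"z":3.2,"yaw":0,"gripper":-1},{"x":0,"y":0,"z":3.2,"yaw":0,"gripper":-1},{"x":0,"y":0,"z":3.2,"yaw":0,"gripper":-1},{"x":0,"y":0,"z":3.2,"yaw":0,"gripper":-1},{"x":0,"y":0,"z":3.2,"yaw":0,"gripper":-1},{"x":0,"y":0,"z":0,"yaw":0,"gripper":-1},{"x":0,"y":0,"z":0,"yaw":0,"gripper":-1}]'
python3 - <<'E'
from h import *
a=grab('side','side1')['pixels'];b=grab('wrist','wr1')['pixels']
c=cv2.resize(a[120:270,200:340],None,fx=2.667,fy=2.667,interpolation=cv2.INTER_CUBIC)
c=c[:400];v=np.hstack([c,cv2.resize(b,(426,266))] if 0 else [c,cv2.copyMakeBorder(cv2.resize(b,(426,266)),0,c.shape[0]-266,0,0,0)])
cv2.imwrite('pics/v1.png',v[:,:,::-1]);print(v.shape)
E
```

```text
time_s: 2.6
ee_pos: [509.7, 157.0, 75.1]
ee_rot: [-180.0, 0.2, 29.9]
force: [-0.1, 0.5, -0.4]
gripper_width: 0.5
(400, 799, 3)
```

View pics/v1.png

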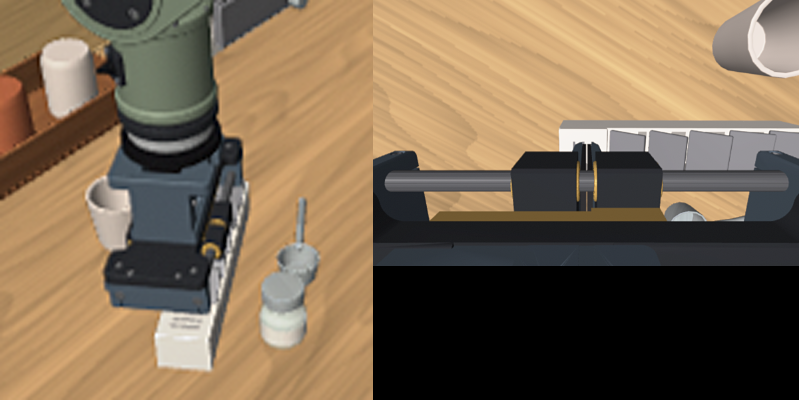

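The side view shows the shut fingers over the thumb rest, clear of the cup and spice jar. The wrist view shows the row parallel to the jaw axis. Next I'll feel for the top face.

```bash
python3 -m inch '[{"x":0.15,"y":0,"z":0.6,"yaw":0,"gripper":-1},{"x":0,"y":0,"z":0.45,"yaw":0,"gripper":-1},{"x":0,"y":0,"z":0,"yaw":0,"gripper":-1}]'
python3 -m inch '[{"x":0,"y":0,"z":0.07,"yaw":0,"gripper":-1},{"x":0,"y":0,"z":0,"yaw":0,"gripper":-1}]'
python3 -m inch '[{"x":0,"y":0,"z":0.05,"yaw":0,"gripper":-1},{"x":0,"y":0,"z":0,"yaw":0,"gripper":-1}]'
python3 -m inch '[{"x":0,"y":0,"z":0.05,"yaw":0,"gripper":-1},{"x":0,"y":0,"z":0,"yaw":0,"gripper":-1}]'
```

```text
time_s: 2.95
ee_pos: [512.4, 159.0, 65.7]
ee_rot: [180.0, -0.0, 30.0]
force: [0.1, -0.1, 0.1]
gripper_width: 0.5
time_s: 3.12
ee_pos: [512.4, 159.1, 65.0]
ee_rot: [180.0, -0.0, 30.0]
force: [1.0, -0.4, -0.2]
gripper_width: 0.6
time_s: 3.28
ee_pos: [512.3, 159.1, 64.3]
ee_rot: [180.0, -0.0, 30.0]
force: [0.2, -0.5, 0.6]
gripper_width: 0.7
time_s: 3.45
ee_pos: [512.3, 159.1, 63.7]
ee_rot: [180.0, 0.0, 30.0]
force: [0.5, -0.6, -0.3]
gripper_width: 0.3
```

```bash
python3 -m inch '[{"x":0,"y":0,"z":0.05,"yaw":0,"gripper":-1},{"x":0,"y":0,"z":0,"yaw":0,"gripper":-1}]'
python3 -m inch '[{"x":0,"y":0,"z":0.05,"yaw":0,"gripper":-1},{"x":0,"y":0,"z":0,"yaw":0,"gripper":-1}]'
python3 -m inch '[{"x":0,"y":0,"z":0.05,"yaw":0,"gripper":-1},{"x":0,"y":0,"z":0,"yaw":0,"gripper":-1}]'
```

```text
time_s: 3.62
ee_pos: [512.2, 159.0, 63.2]
ee_rot: [180.0, 0.0, 30.0]
force: [-0.3, -0.7, -0.7]
gripper_width: 0.6
time_s: 3.78
ee_pos: [512.2, 159.0, 62.6]
ee_rot: [180.0, 0.0, 30.0]
force: [-0.2, -0.1, 0.2]
gripper_width: 0.5
time_s: 3.95
ee_pos: [512.4, 159.1, 62.3]
ee_rot: [180.0, -0.0, 30.0]
force: [0.5, -0.4, 1.2]
gripper_width: 0.3
```

Contact begins at TCP z of about 62, which matches the 40 mm top. I'll raise 0.7 mm and start the stroke.

```bash
python3 -m inch '[{"x":0,"y":0,"z":-0.07,"yaw":0,"gripper":-1},{"x":0,"y":0.4,"z":0,"yaw":0,"gripper":-1},{"x":0,"y":0.4,"z":0,"yaw":0,"gripper":-1},{"x":0,"y":0.4,"z":0,"yaw":0,"gripper":-1},{"x":0,"y":0.4,"z":0,"yaw":0,"gripper":-1}]'
python3 -m inch '[{"x":0,"y":0.4,"z":0,"yaw":0,"gripper":-1},{"x":0,"y":0.4,"z":0,"yaw":0,"gripper":-1},{"x":0,"y":0.4,"z":0,"yaw":0,"gripper":-1},{"x":0,"y":0.4,"z":0,"yaw":0,"gripper":-1}]'
python3 -m inch '[{"x":0,"y":0.4,"z":0,"yaw":0,"gripper":-1},{"x":0,"y":0.4,"z":0,"yaw":0,"gripper":-1},{"x":0,"y":0.4,"z":0,"yaw":0,"gripper":-1},{"x":0,"y":0.4,"z":0,"yaw":0,"gripper":-1}]'
python3 - <<'E'
from h import *
a=grab('side','side2')['pixels'];b=grab('wrist','wr2')['pixels']
v=np.vstack([cv2.resize(a[130:270,200:340],None,fx=2,fy=2,interpolation=cv2.INTER_CUBIC),b[150:360,200:480]])
cv2.imwrite('pics/v2.png',v[:,:,::-1]);print(v.shape)
E
```

```text
time_s: 4.37
ee_pos: [520.4, 144.9, 62.9]
ee_rot: [-180.0, 0.0, 30.0]
force: [-0.7, 2.1, 1.4]
gripper_width: 0.8
time_s: 4.7
ee_pos: [528.6, 130.8, 62.9]
ee_rot: [180.0, 0.0, 30.0]
force: [-0.0, -0.2, -0.5]
gripper_width: 0.2
time_s: 5.03
ee_pos: [536.5, 117.1, 62.9]
ee_rot: [180.0, 0.0, 30.0]
force: [0.2, 0.9, -0.4]
gripper_width: 0.2
(490, 280, 3)
```

View pics/v2.png

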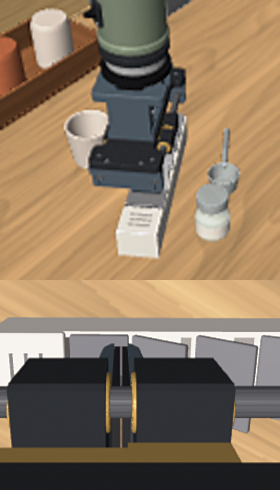

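Lid 1, at about (100,345) in the wrist crop, lies flat behind the fingers. Forces are about 2 N at most, so I'll continue.

```bash
python3 -m inch '[{"x":0,"y":0.4,"z":0,"yaw":0,"gripper":-1},{"x":0,"y":0.4,"z":0,"yaw":0,"gripper":-1},{"x":0,"y":0.4,"z":0,"yaw":0,"gripper":-1},{"x":0,"y":0.4,"z":0,"yaw":0,"gripper":-1},{"x":0,"y":0.4,"z":0,"yaw":0,"gripper":-1},{"x":0,"y":0.4,"z":0,"yaw":0,"gripper":-1},{"x":0,"y":0.4,"z":0,"yaw":0,"gripper":-1},{"x":0,"y":0.4,"z":0,"yaw":0,"gripper":-1},{"x":0,"y":0.4,"z":0,"yaw":0,"gripper":-1},{"x":0,"y":0.4,"z":0,"yaw":0,"gripper":-1},{"x":0,"y":0.4,"z":0,"yaw":0,"gripper":-1},{"x":0,"y":0.4,"z":0,"yaw":0,"gripper":-1}]'
python3 -m inch '[{"x":0,"y":0.4,"z":0,"yaw":0,"gripper":-1},{"x":0,"y":0.4,"z":0,"yaw":0,"gripper":-1},{"x":0,"y":0.4,"z":0,"yaw":0,"gripper":-1},{"x":0,"y":0.4,"z":0,"yaw":0,"gripper":-1},{"x":0,"y":0.4,"z":0,"yaw":0,"gripper":-1},{"x":0,"y":0.4,"z":0,"yaw":0,"gripper":-1},{"x":0,"y":0.4,"z":0,"yaw":0,"gripper":-1},{"x":0,"y":0.4,"z":0,"yaw":0,"gripper":-1},{"x":0,"y":0.4,"z":0,"yaw":0,"gripper":-1},{"x":0,"y":0.4,"z":0,"yaw":0,"gripper":-1},{"x":0,"y":0.4,"z":0,"yaw":0,"gripper":-1},{"x":0,"y":0.4,"z":0,"yaw":0,"gripper":-1}]'
python3 - <<'E'
from h import *
b=grab('wrist','wr3')['pixels']
cv2.imwrite('pics/v3.png',b[150:360,:,::-1])
E
```

```text
time_s: 6.13
ee_pos: [560.6, 75.5, 62.9]
ee_rot: [180.0, -0.0, 30.0]
force: [-0.3, 0.4, 0.4]
gripper_width: 0.4
time_s: 7.13
ee_pos: [584.5, 33.9, 62.9]
ee_rot: [180.0, 0.0, 30.0]
force: [-0.1, 0.1, 1.4]
gripper_width: 0.5
```

View pics/v3.png

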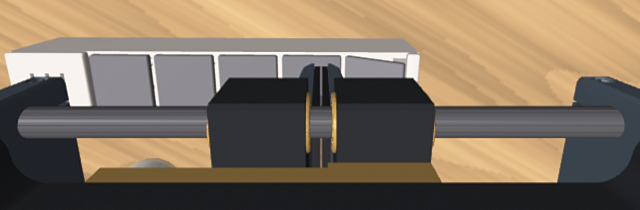

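Lids 1–4 lie flat (columns 90–310) and only lid 5, at about (375,65), is still ajar. I'll finish the stroke.

```bash
python3 -m inch '[{"x":0,"y":0.4,"z":0,"yaw":0,"gripper":-1},{"x":0,"y":0.4,"z":0,"yaw":0,"gripper":-1},{"x":0,"y":0.4,"z":0,"yaw":0,"gripper":-1},{"x":0,"y":0.4,"z":0,"yaw":0,"gripper":-1},{"x":0,"y":0.4,"z":0,"yaw":0,"gripper":-1},{"x":0,"y":0.4,"z":0,"yaw":0,"gripper":-1},{"x":0,"y":0.4,"z":0,"yaw":0,"gripper":-1},{"x":0,"y":0.4,"z":0,"yaw":0,"gripper":-1},{"x":0,"y":0.4,"z":0,"yaw":0,"gripper":-1},{"x":0,"y":0.4,"z":0,"yaw":0,"gripper":-1},{"x":0,"y":0.4,"z":0,"yaw":0,"gripper":-1},{"x":0,"y":0.4,"z":0,"yaw":0,"gripper":-1}]'
python3 -m inch '[{"x":0,"y":0.4,"z":0,"yaw":0,"gripper":-1},{"x":0,"y":0.3,"z":0,"yaw":0,"gripper":-1},{"x":0,"y":0,"z":0,"yaw":0,"gripper":-1}]'
python3 - <<'E'
from h import *
b=grab('wrist','wr4')['pixels']
cv2.imwrite('pics/v4.png',b[100:360,:,::-1])
E
```

```text
time_s: 8.18
ee_pos: [608.5, -7.6, 62.9]
ee_rot: [180.0, -0.0, 30.0]
force: [-0.3, -0.4, 0.1]
gripper_width: 0.2
time_s: 8.43
ee_pos: [612.2, -13.9, 63.0]
ee_rot: [180.0, -0.0, 30.0]
force: [0.4, 0.2, 0.3]
gripper_width: 0.6
```

View pics/v4.png

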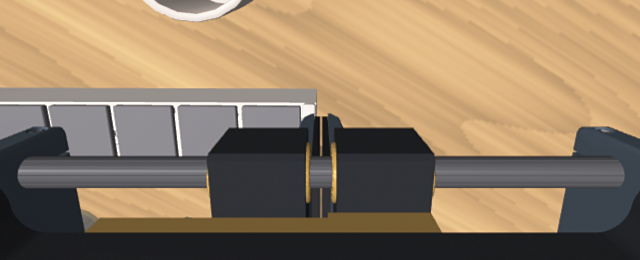

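All five lids look flat. I'll lift clear and check.

```bash
python3 -m inch '[{"x":0,"y":0,"z":-0.5,"yaw":0,"gripper":-1},{"x":0,"y":0,"z":-1.5,"yaw":0,"gripper":-1},{"x":0,"y":0,"z":-3,"yaw":0,"gripper":-1},{"x":0,"y":0,"z":-3.5,"yaw":0,"gripper":-1},{"x":0,"y":0,"z":-3.5,"yaw":0,"gripper":-1},{"x":0,"y":3,"z":-2,"yaw":0,"gripper":-1},{"x":0,"y":4,"z":0,"yaw":0,"gripper":-1},{"x":0,"y":4,"z":0,"yaw":0,"gripper":-1},{"x":0,"y":4,"z":0,"yaw":0,"gripper":-1},{"x":0,"y":0,"z":0,"yaw":0,"gripper":-1},{"x":0,"y":0,"z":0,"yaw":0,"gripper":-1}]'
python3 - <<'E'
from h import *
a=grab('side','side5')['pixels'];b=grab('top','top5')['pixels']
v=np.hstack([cv2.resize(a[150:270,220:340],(400,400),interpolation=cv2.INTER_CUBIC),cv2.resize(b[120:230,235:345],(400,400),interpolation=cv2.INTER_CUBIC)])
cv2.imwrite('pics/v5.png',v[:,:,::-1])
E
```

```text
time_s: 9.4
ee_pos: [687.0, -144.9, 202.3]
ee_rot: [-180.0, 0.0, 29.8]
force: [-0.4, 1.4, -0.6]
gripper_width: 0.4
```

View pics/v5.png

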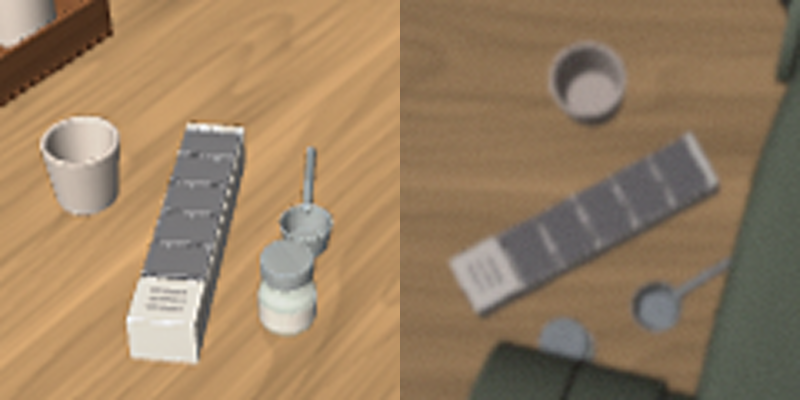

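All five lids are flat. The box's corner in the top view is at about (249,192), where it began, and the cup, spice jar and scoop are in place.

```bash
python3 -c "
from workcell import env;print(env.job_done())"
```

```text
the job is handed in; nothing more can be done
None
```

I closed all five lids of the larger vitamin box in one stroke and handed the job in; no verdict was reported. With the fingers shut, I touched lightly down on the thumb rest, raised 0.7 mm, ran along the row and drew clear. It took about 9.5 s, and the forces printed between moves stayed under about 3 N.

**Lids:** the final side and top pictures show all five lids flat and the gripper clear of the box.

**Box:** its thumb-rest corner is within about a pixel of where it started.

**Bystanders:** the cup, spice jar and scoop look unmoved. The grinder, jar, bowl and tin were outside the final crops, so I did not check them again. The arm never worked near them.

No check failed or disagreed. Two early move commands were refused because each row needs all its keys, and nothing moved.

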